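# Kettle off its power base onto the round mat

## Task

The water has boiled: lift the kettle off its power base by the handle and stand it upright in the middle of the round cork mat, not the square one, its foot wholly on the mat. Keep it level on the way, set it down rather than dropping it, and leave the mug where it is.

Things in the scene. Friction and masses are not known exactly. Their poses are not given: they have to be found in the camera images.
- kettle: Steel kettle with black arched handle, loose, 0.5 to 0.85 kg. Foot 116 mm across; lid knob reaches 125 mm, handle 173 mm above the foot; spout along +x to 80 mm from the centre. Origin: centre of the foot's underside, z up. It starts on a fixed black round power base (144 mm across, 20 mm high), seated over an 8 mm high connector, so it must first go straight up.
- kettle_grip (a point): Middle of the handle's straight grip bar, 165 mm above the kettle's foot and right over its centre. Axes as the kettle's: x along the bar, y across it, z up. The bar is 20 mm wide (y) and 16 mm high, with 72 mm free between its two posts and 32 mm free between it and the lid knob.
- round_mat: Round cork mat, fixed to the worktop, 166 mm across, 6 mm thick. Origin: centre of its underside, at worktop height; z up. A square cork mat 140 mm wide and equally thick, not the goal, lies near it, too.
- mug: White dotted mug, loose, 93 mm high, 92 mm across with a handle, standing on the worktop behind the work. Nothing of it reaches farther than 65 mm sideways from its origin, which lies on the worktop, under it. To be left alone.
Not all that is in view belongs to the job. Several things have the shape of the kettle; the one meant has the colours described above.

How it is judged:
By the outcome, as a careful person would: the job done as asked, in the order asked, and still so for the second after the job is handed in, with the robot touching nothing.
It also fails if it takes over 48 s, if anything falls off the work surface, if the arm or the gripper's body presses on something with over 40 N, if the wrist force passes 120 N, or if a joint passes its speed limit or range.

## Robot

A 7-joint arm with a two-finger parallel gripper is mounted at the origin on a cart in front of the work surface, level with it; the furniture and walls round the work are solid. World frame = base frame: x ahead of the robot, y to its left, z up, the work surface at z = 0. Lengths are in m, angles in degrees, forces in N, time in s.
With the tool pointing down it reaches from about 0.425 to 0.875 m from the base axis. Payload 4.7 kg.
Tool frame: the origin (TCP) lies midway between the tips of the shut fingers; the grasp point (between the pads) lies 19 mm behind it; z points along the fingers, y is the line along which they close (so a half turn about z gives the same grasp; the last joint's range is limited). The gripper opens to 87 mm and grips with 3 to 60 N. Pads are 19 mm wide; open, the fingers measure 117 mm over their backs; the gripper's body (75 mm by 190 mm) begins 51 mm behind the grasp point.
Start: joints at [69.162, 18.392, -4.016, 83.108, 1.295, 78.541, -3.26], TCP at [0.24, -0.604, 0.223] pointing down, gripper open.
Joint ranges: [-163.93, 163.93], [-17.29, 119.83], [-79.2, 71.16], [3.27, 140.29], [-89.18, 269.18], [5.43, 117.66], [-154.24, 154.24]. Speed limits (degrees/s): [147.25, 147.25, 180, 180, 180, 180, 180].

## Interface

Orientations are given as a 3x3 rotation matrix whose columns are the frame's x, y, z axes.
In Python, from plant import env, optics, workorder gives the robot as it stands.
- The arm moves only by the shell command python3 -m inch 'ROWS' [FORCE]. ROWS is JSON, a list of rows, each a list of 7 numbers: the turn, a rotation vector about the tool's x, y, z in degrees, then the shift along the tool's x, y, z in m, then the closure in counts, from 0 (fully open) to 255 (shut). A call has 1 to 12 rows; each row is the pose to reach, as a shift and turn from the pose commanded when the call began, along the tool's axes at that moment; what a row does not reach only later rows make up. A row lasts 1/10 s, in which the tool goes at most 50 mm and 8.59 degrees, less where a joint would pass 70% of its speed; a pose out of reach is approached as far as the arm can. A call with a gripper value outside its range is refused whole. The fingers move at their own pace and stop on an object; FORCE is the grip in N (left out, the last holds). Time passes only in rows, so rows that repeat a pose let the fingers close. It gives the time, the measured TCP pose, the force, the opening and the grip force at its end, in the units of the state.
- env.observe(): the state, without advancing time (a new reading comes with each control period).
- optics.get_image(name): name is "scene" or "side" or "wrist"; returns (picture, depth): 384x512x3 uint8, red, green, blue; 384x512 float32, m along the optical axis (not along the pixel's ray), 0 where there is no reading.
- optics.camera_params(name): a dict with "fx", "fy", "cx", "cy" (pixels), "k1" (the pictures are not rectified: a ray, as slopes to the right and down, at radius r is drawn at 1 + k1 r^2 times it, then the intrinsics apply), "world_from_camera" (4x4, takes a point from camera to world coordinates). Camera axes: x right, y up, looking along -z (the intrinsics and any distortion apply to the point x, -y, -z); pixel columns grow to the right and rows downward; lengths in m; the calibration is good to about 2 mm. A picture is of the moment at which its call begins: read the wrist's pose just before it. camera_params takes no time and is no camera call; for the wrist camera it gives the pose at the moment of the call.
- workorder.hand_in(): hands the job in; it is judged then, once.
The state is a dict: "clock": time; "joint_pos": joint angles; "joint_velocities": joint speeds; "joint_efforts": joint torques, N m; "position": TCP position; "eef_rot": TCP orientation; "ft_force": force on the tool from outside, world axes, zero at the start; "moment": the same for the moment, N m; "grip_width": finger opening in m; "finger_force": force on a finger pad.
Only numpy, scipy, OpenCV 4.12 (cv2) and the standard library are available. Lean on these libraries where they do the work, as an engineer would, in place of code of your own. Each camera call takes 0.05 s, during which the arm holds its last target. There are 200 camera calls.

## Working session

There is one attempt and no reset: what is moved stays moved. The work goes in short steps, Python scripts to look and compute and a shell command to move; the robot and the scene stay as the last step left them, time stands still between calls to the robot, and variables do not carry over. Pictures are saved under pics/ and viewed, at most 10 in all, crops included, and the job is handed in when it is done.

```bash
mkdir -p pics
cat > h.py <<'E'
import numpy as np,cv2
from plant import env,optics,workorder
def grab(n,f=None):
    p=optics.camera_params(n); im,d=optics.get_image(n)
    if f: cv2.imwrite('pics/'+f,im[:,:,::-1])
    return im,d,p
def cloud(d,p):
    v,u=np.mgrid[:d.shape[0],:d.shape[1]].astype(float)
    K=np.array([[p['fx'],0,p['cx']],[0,p['fy'],p['cy']],[0,0,1]])
    xy=cv2.undistortPoints(np.stack([u.ravel(),v.ravel()],1)[:,None],K,np.array([p['k1'],0,0,0.]))[:,0]
    z=d.ravel(); P=np.stack([xy[:,0]*z,-xy[:,1]*z,-z,np.ones_like(z)])
    W=(np.array(p['world_from_camera'])@P)[:3].T.reshape(*d.shape,3)
    W[d==0]=np.nan
    return W
E
python3 - <<'E'
from h import *
for n in('scene','side'):
    im,d,p=grab(n,n+'0.png'); np.savez(n+'0.npz',im=im,W=cloud(d,p))
    print(n,np.round(np.array(p['world_from_camera'])[:3,3],3))
s=env.observe();print(s['clock'],s['position'],np.round(s['eef_rot'],3),s['ft_force'])
E
```

```text
scene [0.346 0.898 1.136]
side [ 0.578 -0.69   0.624]
0.1 [ 0.23952577 -0.60371931  0.22156   ] [[ 0.929  0.369 -0.001]
 [ 0.369 -0.929  0.002]
 [-0.    -0.002 -1.   ]] [-1.16426211 -0.16258167 -0.69752641]
```

View pics/scene0.png

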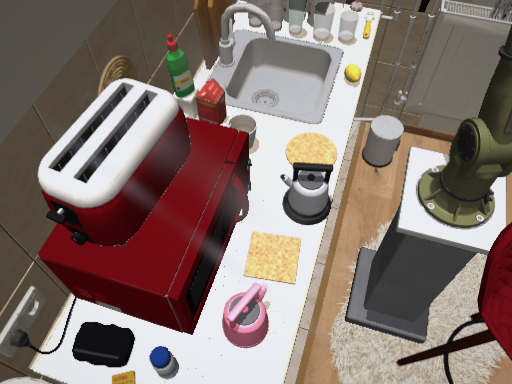

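View pics/side0.png

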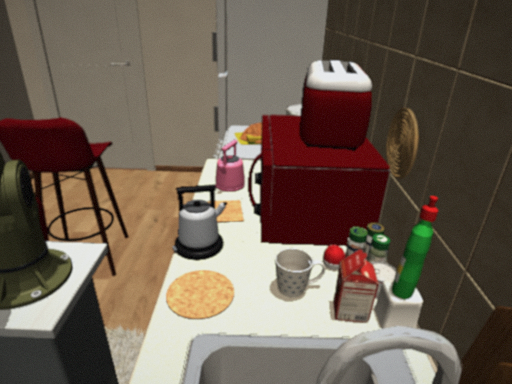

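Scene view: a steel kettle with black handle on a black base at (308,190) and a pink kettle at (246,318). The steel and black one fits the description. The round mat is at (311,152), the square mat at (272,257) and the dotted mug at (242,130). Next I'll take measurements and a confirming crop.

Run:
```python
from h import *
S=np.load('scene0.npz');D=np.load('side0.npz')
cv2.imwrite('pics/crop.png',cv2.resize(S['im'][120:240,225:365,::-1],None,fx=5,fy=5,interpolation=cv2.INTER_CUBIC)[:600])
def fit(P):
    (c,r,a)=cv2.fitEllipse((P*1000).astype(np.float32)); return np.round(c,1),np.round(r,1)
for nm,A,box in(('scene',S,(120,225,260,365)),('side',D,(170,320,150,330))):
    im,W=A['im'].astype(int),A['W']; m=np.zeros(im.shape[:2],bool); m[box[0]:box[1],box[2]:box[3]]=1
    R,G,B=im[...,0],im[...,1],im[...,2]; z=W[...,2]
    dark=m&(im.max(2)<60)
    h=dark&(z>.155)&(z<.23); P=W[h]
    print(nm,'handle n',len(P)); 
    if len(P):
        print(' z',np.percentile(P[:,2],[5,50,95]))
        t=P[P[:,2]>np.percentile(P[:,2],95)-.012]; print(' bar rect',cv2.minAreaRect((t[:,:2]*1000).astype(np.float32)))
    b=dark&(z>.005)&(z<.03); print(' base xy range',len(W[b]),np.percentile(W[b],[1,99],axis=0).round(3).tolist())
    body=m&(z>.04)&(z<.13); print(' body range',np.nanpercentile(W[body],[2,98],axis=0).round(3).tolist())
    cork=m&(R-B>60)&(R>150)&(abs(z)<.02); n,l,st,c=cv2.connectedComponentsWithStats(cork.astype(np.uint8))
    for i in range(1,n):
        if st[i,4]>200:
            P=W[l==i];
            hull=cv2.convexHull((P[:,:2]*1000).astype(np.float32));print(' cork',c[i],st[i,4],P[:,2].mean().round(4),'ell',fit(hull[:,0]/1000),'circ',cv2.minEnclosingCircle(hull))
# obstacles in region near kettle & mat: height map
P=np.concatenate([S['W'].reshape(-1,3),D['W'].reshape(-1,3)]);P=P[np.isfinite(P).all(1)]
q=P[(P[:,2]>.03)&(P[:,2]<.6)&(P[:,0]>.3)&(P[:,0]<1.0)&(abs(P[:,1])<.6)]
H=np.zeros((15,25))
for x,y,z in q:
    i=int((x-.3)/.05);j=int((y+.6)/.05)
    if i<14 and j<24: H[i,j]=max(H[i,j],z)
print('cols y from -.6 step .05; rows x from .3');print((H[:14,:24]*100).astype(int))
```

```text
scene handle n 303
 z [0.16323434 0.1908283  0.19550369]
 bar rect ((420.2834167480469, 166.29446411132812), (102.75569915771484, 17.72988510131836), 12.389785766601562)
 base xy range 434 [[0.35, 0.138, 0.005], [0.486, 0.235, 0.029]]
 body range [[0.367, 0.161, 0.043], [0.48, 0.22, 0.129]]
 cork [310.98606811 149.10681115] 1292 0.0066 ell (array([454. , -35.6]), array([160.9, 164.8])) circ ((453.2357482910156, -35.71440124511719), 83.35775756835938)
side handle n 1808
 z [0.15950987 0.19130106 0.22554579]
 bar rect ((675.3861083984375, 164.62660217285156), (46.73761749267578, 196.00503540039062), 75.9844970703125)
 base xy range 684 [[0.357, 0.092, 0.006], [0.794, 0.184, 0.03]]
 body range [[0.383, -0.049, 0.042], [0.783, 0.524, 0.128]]
 cork [230.28854626 211.29295154] 454 0.0065 ell (array([493.4, 361.8]), array([123.5, 161.7])) circ ((489.1050109863281, 359.8775634765625), 80.63626861572266)
 cork [199.67361111 294.02584877] 2592 0.0061 ell (array([453.4, -35. ]), array([163.3, 167.9])) circ ((451.62213134765625, -33.462554931640625), 86.12982177734375)
cols y from -.6 step .05; 
[... 365 characters left out ...]
 0  0  0  0  0  0 11 17]
 [12  0  0  0  0  0  0  0  0  0  0  0  0  0  0 26 26 27 27 27 26 27 27 26]
 [16  0  0  0  0  0  0  0  0  0  0  9  9  0  0 27 27 27 27 27 27 27 27 27]
 [16  0  0  0 22 20  0  0  0  0  9  9  9  0  0 27 27 36 38 27 27 27 27 27]
 [11  0  0  0 26 23  0  0  0  0  0  9  9  0  0 27 33 47 48 48 47 47 47 45]
 [11  0  0  0 26 25  0  0  0 15 15 14  7  6  5 27 42 48 48 48 48 48 48 47]
 [10  0  0  8 26 25  0  0  0 16 16 16  0 10 10 26 44 48 48 48 48 48 48 47]
 [ 0  0 17 16 23 21  0  0  0 24 24  6  8 10 10 26 44 47 47 48 48 48 48 47]
 [12 14 19 22 25 27 16  0  0 29 31 45 45 48 51 50 51 51 51 50 46  0 23 35]
 [ 0  0  0  0  6 28 35 44 53 59 59 59 59 59 59 59 59 59 59 59 59 59 59 59]]
```

View pics/crop.png

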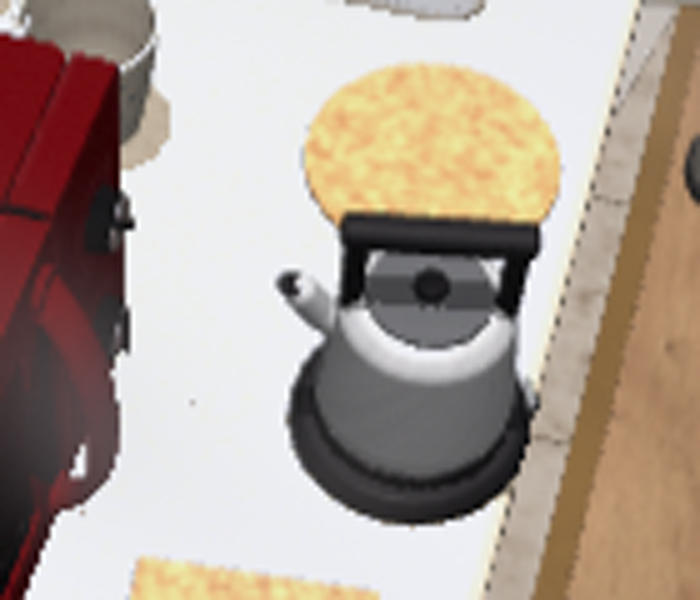

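The crop confirms it: a steel body with a black arched bar at crop (440,232), spout to the left (+x), standing on the black base. The handle top measures 0.193, matching the expected 0.193. Grip is about (0.420, 0.166) with the bar at about 12.4°, and the mat centre is about (0.4535, -0.035). Next I move along a via point at height.

```bash
python3 -m inch '[[0,0,5,0.27,-0.166,-0.05,0],[0,0,9,0.27,-0.166,-0.05,0],[0,0,9,0.27,-0.166,-0.05,0],[0,0,9,0.27,-0.166,-0.05,0],[0,0,9,0.27,-0.166,-0.05,0],[0,0,9,0.27,-0.166,-0.05,0],[0,0,9,0.27,-0.166,-0.05,0],[0,0,9,0.418,-0.484,-0.05,0],[0,0,9,0.418,-0.484,-0.05,0],[0,0,9,0.418,-0.484,-0.05,0],[0,0,9,0.418,-0.484,-0.05,0],[0,0,9,0.418,-0.484,-0.05,0]]' 30
cat > go.py <<'E'
import sys
from h import *
# usage: go.py x y z yaw -> shift in tool axes (mm) and turn
t=np.array(list(map(float,sys.argv[1:4])));s=env.observe();R=np.array(s['eef_rot'])
from scipy.spatial.transform import Rotation as Ro
a=np.radians(float(sys.argv[4]));c,n=np.cos(a),np.sin(a)
T=np.array([[c,n,0],[n,-c,0],[0,0,-1]])
print('clock',s['clock'],'pos',np.round(s['position'],4),'shift',np.round(R.T@(t-s['position']),4),'turn',np.round(Ro.from_matrix(R.T@T).as_rotvec(degrees=True),2),'F',np.round(s['ft_force'],1))
E
python3 go.py .420 .166 .26 12.4
```

```text
clock: 1.3
position: [0.4434, -0.0987, 0.2722]
eef_rot: [[0.976, 0.219, -0.0], [0.219, -0.976, -0.0], [-0.0, 0.0, -1.0]]
ft_force: [1.1, -0.2, 0.2]
grip_width: 0.0873
finger_force: 0.0
clock 1.3 pos [ 0.4434 -0.0987  0.2722] shift [ 0.035  -0.2634  0.0121] turn [0.02 0.02 0.23] F [ 1.1 -0.2  0.2]
```

```bash
python3 -m inch '[[0,0,0,0.035,-0.263,0.01,0],[0,0,0,0.035,-0.263,0.01,0],[0,0,0,0.035,-0.263,0.01,0],[0,0,0,0.035,-0.263,0.01,0],[0,0,0,0.035,-0.263,0.01,0],[0,0,0,0.035,-0.263,0.01,0],[0,0,0,0.035,-0.263,0.01,0],[0,0,0,0.035,-0.263,0.01,0]]'
python3 - <<'E'
from h import *
im,d,p=grab('wrist','w1.png');W=cloud(d,p);np.savez('w1.npz',im=im,W=W)
m=(im.max(2)<70)&(W[...,2]>.18)&(W[...,2]<.205)
P=W[m];P=P[np.hypot(P[:,0]-.42,P[:,1]-.166)<.09];print(len(P),np.percentile(P[:,2],[5,50,95]),cv2.minAreaRect((P[:,:2]*1000).astype(np.float32)),np.linalg.svd(P[:,:2]-P[:,:2].mean(0),full_matrices=False)[2][0],P.mean(0))
print(p['world_from_camera'])
E
python3 go.py .420 .166 .166 12.4
```

```text
clock: 2.1
position: [0.4204, 0.1627, 0.2622]
eef_rot: [[0.976, 0.219, -0.0], [0.219, -0.976, -0.001], [-0.001, 0.001, -1.0]]
ft_force: [0.5, -1.3, 0.1]
grip_width: 0.0869
finger_force: 0.0
3258 [0.18768616 0.19107917 0.19234994] ((420.9638671875, 164.9899444580078), (104.90133666992188, 20.03807258605957), 12.773674011230469) [-0.97635627 -0.2161676 ] [0.42480508 0.16566496 0.19075105]
[[ 2.18886263e-01  9.29647407e-01  2.96385732e-01  5.01788959e-01]
 [-9.75750045e-01  2.08292420e-01  6.72764281e-02  1.81114756e-01]
 [ 8.08455703e-04 -3.03924277e-01  9.52695849e-01  4.22931128e-01]
 [ 0.00000000e+00  0.00000000e+00  0.00000000e+00  1.00000000e+00]]
clock 2.15 pos [0.4207 0.162  0.2622] shift [ 0.0003 -0.0041  0.0962] turn [0.04 0.04 0.13] F [ 0.8  0.2 -0.1]
```

View pics/w1.png

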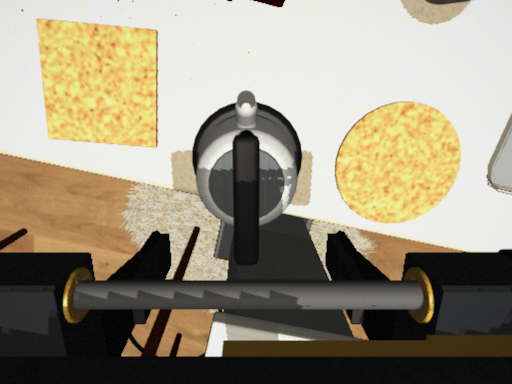

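The wrist view shows the bar at (246,195), midway between the two fingers (at about 150 and 345), with the round mat on the right at (398,162). Bar centre is (0.421, 0.165), 20 mm wide, 12.7°, which agrees with the first measurement. I'll go down and close.

```bash
python3 -m inch '[[0,0,0,0.001,-0.003,0.04,0],[0,0,0,0.001,-0.003,0.07,0],[0,0,0,0.001,-0.003,0.085,0],[0,0,0,0.001,-0.003,0.095,0],[0,0,0,0.001,-0.003,0.095,0],[0,0,0,0.001,-0.003,0.095,0]]' 
python3 -m inch '[[0,0,0,0,0,0,120],[0,0,0,0,0,0,200],[0,0,0,0,0,0,255],[0,0,0,0,0,0,255],[0,0,0,0,0,0,255],[0,0,0,0,0,0,255],[0,0,0,0,0,0,255],[0,0,0,0,0,0,255],[0,0,0,0,0,0,255],[0,0,0,0,0,0,255]]' 40
```

```text
clock: 2.75
position: [0.4215, 0.1662, 0.1682]
eef_rot: [[0.976, 0.218, 0.001], [0.218, -0.976, 0.0], [0.001, 0.0, -1.0]]
ft_force: [-0.2, 1.0, 1.7]
grip_width: 0.0871
finger_force: 0.0
clock: 3.75
position: [0.421, 0.1657, 0.1675]
eef_rot: [[0.976, 0.219, 0.0], [0.219, -0.976, -0.002], [-0.0, 0.002, -1.0]]
ft_force: [1.4, -2.6, 1.6]
grip_width: 0.0192
finger_force: 40.0
```

```bash
python3 -m inch '[[0,0,0,0,0,-0.004,255],[0,0,0,0,0,-0.010,255],[0,0,0,0,0,-0.018,255],[0,0,0,0,0,-0.028,255],[0,0,0,0,0,-0.04,255],[0,0,0,0,0,-0.052,255],[0,0,0,0,0,-0.062,255],[0,0,0,0,0,-0.068,255],[0,0,0,0,0,-0.07,255],[0,0,0,0,0,-0.07,255]]'
python3 - <<'E'
from h import *
grab('side','s2.png')
E
python3 go.py .4535 -.035 .237 12.6
```

```text
clock: 4.75
position: [0.4208, 0.1667, 0.2376]
eef_rot: [[0.976, 0.219, 0.0], [0.219, -0.976, -0.0], [0.0, 0.0, -1.0]]
ft_force: [0.9, -0.2, -8.7]
grip_width: 0.0193
finger_force: 40.0
clock 4.8 pos [0.4206 0.1666 0.2372] shift [-0.012   0.2039  0.0003] turn [0.01 0.03 0.05] F [ 0.1  0.3 -8.4]
```

View pics/s2.png

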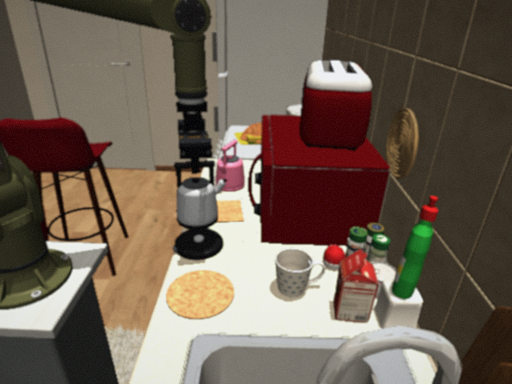

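The side view shows the kettle held level above its base at (198,205), with the base empty at (198,242). The weight reads 8.5 N, which fits. Carrying it smoothly to the round mat.

```bash
python3 -m inch '[[0,0,0,-0.0002,0.004,0,255],[0,0,0,-0.001,0.014,0,255],[0,0,0,-0.002,0.03,0,255],[0,0,0,-0.003,0.052,0,255],[0,0,0,-0.005,0.078,0,255],[0,0,0,-0.006,0.105,0,255],[0,0,0,-0.008,0.132,0,255],[0,0,0,-0.009,0.156,0,255],[0,0,0,-0.01,0.176,0,255],[0,0,0,-0.011,0.191,0,255],[0,0,0,-0.012,0.2,0,255],[0,0,0,-0.012,0.204,0,255]]'
python3 -m inch '[[0,0,0,0,0,0,255],[0,0,0,0,0,0,255],[0,0,0,0,0,0,255]]'
python3 - <<'E'
from h import *
S=grab('side','s3.png');W=cloud(S[1],S[2]);im=S[0].astype(int);z=W[...,2]
c=(im[...,0]-im[...,2]>60)&(im[...,0]>150)&(abs(z)<.02)&(W[...,1]<.1)&(W[...,1]>-.2)
h=cv2.convexHull((W[c][:,:2]*1000).astype(np.float32));print('mat',cv2.minEnclosingCircle(h))
a=(im.max(2)-im.min(2)<30)&(np.hypot(W[...,0]-.4535,W[...,1]+.035)<.075)&(z>.03)&(z<.1)
P=W[a];print('kettle',len(P),P[:,2].min())
for lo in np.arange(.04,.10,.01):
    q=P[(P[:,2]>lo)&(P[:,2]<lo+.01)]
    if len(q)>8:
        A=np.c_[2*q[:,:2],np.ones(len(q))];s=np.linalg.lstsq(A,(q[:,:2]**2).sum(1),rcond=None)[0];print(round(lo,3),len(q),s[:2].round(4),np.sqrt(s[2]+s[:2]@s[:2]).round(4))
E
python3 go.py .4535 -.035 .154 12.6
```

```text
clock: 6.0
position: [0.4535, -0.0359, 0.2373]
eef_rot: [[0.976, 0.218, -0.001], [0.218, -0.976, 0.0], [-0.001, -0.0, -1.0]]
ft_force: [-0.7, 0.5, -8.8]
grip_width: 0.0199
finger_force: 40.0
clock: 6.3
position: [0.4537, -0.0339, 0.2376]
eef_rot: [[0.975, 0.221, 0.0], [0.221, -0.975, 0.0], [0.0, -0.0, -1.0]]
ft_force: [0.9, 0.7, -8.3]
grip_width: 0.0194
finger_force: 40.0
mat ((451.68878173828125, -36.05620574951172), 84.43994903564453)
kettle 93 0.0910718454031193
0.09 93 [ 0.454  -0.0353] 0.0579
clock 6.35 pos [ 0.4537 -0.034   0.2376] shift [-0.0004  0.0009  0.0836] turn [ 0.   -0.    0.14] F [ 0.2  0.7 -8.2]
```

View pics/s3.png

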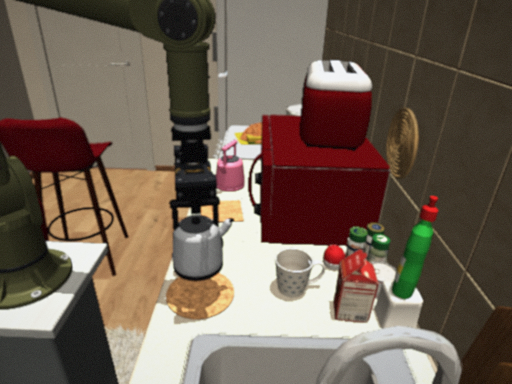

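The side view shows the kettle hanging level over the round mat, with the body at (198,247) and the mat at (200,295). Its centre (0.454, -0.035) lies over the mat centre to within 1–2 mm. Contact is expected 84 mm down, so I'll lower to 76 mm first, then creep.

```bash
python3 -m inch '[[0,0,0,0,0.001,0.006,255],[0,0,0,0,0.001,0.018,255],[0,0,0,0,0.001,0.032,255],[0,0,0,0,0.001,0.046,255],[0,0,0,0,0.001,0.058,255],[0,0,0,0,0.001,0.067,255],[0,0,0,0,0.001,0.073,255],[0,0,0,0,0.001,0.076,255],[0,0,0,0,0.001,0.076,255],[0,0,0,0,0.001,0.076,255]]'
python3 -m inch '[[0,0,0,0,0,0.001,255],[0,0,0,0,0,0.002,255],[0,0,0,0,0,0.003,255],[0,0,0,0,0,0.004,255],[0,0,0,0,0,0.005,255],[0,0,0,0,0,0.006,255],[0,0,0,0,0,0.006,255]]'
```

```text
clock: 7.35
position: [0.4544, -0.036, 0.162]
eef_rot: [[0.976, 0.219, 0.001], [0.219, -0.976, -0.0], [0.001, 0.0, -1.0]]
ft_force: [0.4, -0.5, -8.5]
grip_width: 0.0199
finger_force: 40.0
clock: 8.05
position: [0.4538, -0.0359, 0.1553]
eef_rot: [[0.976, 0.219, -0.0], [0.219, -0.976, 0.0], [-0.0, -0.0, -1.0]]
ft_force: [0.2, -0.3, -7.9]
grip_width: 0.0198
finger_force: 40.0
```

```bash
python3 -m inch '[[0,0,0,0,0,0.0005,255],[0,0,0,0,0,0.001,255],[0,0,0,0,0,0.0015,255],[0,0,0,0,0,0.0015,255]]'
python3 -m inch '[[0,0,0,0,0,0.0005,255],[0,0,0,0,0,0.001,255],[0,0,0,0,0,0.001,255]]'
```

```text
clock: 8.45
position: [0.4539, -0.036, 0.154]
eef_rot: [[0.976, 0.219, -0.0], [0.219, -0.976, -0.0], [-0.0, 0.0, -1.0]]
ft_force: [-0.3, -0.1, -8.8]
grip_width: 0.0196
finger_force: 40.0
clock: 8.75
position: [0.4543, -0.0361, 0.1534]
eef_rot: [[0.976, 0.219, 0.001], [0.219, -0.976, -0.0], [0.001, 0.001, -1.0]]
ft_force: [-0.5, -0.6, -5.8]
grip_width: 0.0199
finger_force: 40.0
```

```bash
python3 -m inch '[[0,0,0,0,0,0.0005,255],[0,0,0,0,0,0.001,255],[0,0,0,0,0,0.001,255]]'
```

```text
clock: 9.05
position: [0.4545, -0.0364, 0.1533]
eef_rot: [[0.976, 0.219, 0.001], [0.219, -0.976, -0.001], [0.001, 0.001, -1.0]]
ft_force: [-3.6, -1.7, 6.4]
grip_width: 0.02
finger_force: 40.0
```

Standing on the mat. Release gently, then rise.

```bash
python3 -m inch '[[0,0,0,0,0,-0.0005,255],[0,0,0,0,0,-0.0005,180],[0,0,0,0,0,-0.0005,120],[0,0,0,0,0,-0.0005,60],[0,0,0,0,0,-0.0005,0],[0,0,0,0,0,-0.0005,0],[0,0,0,0,0,-0.0005,0],[0,0,0,0,0,-0.0005,0],[0,0,0,0,0,-0.0005,0],[0,0,0,0,0,-0.0005,0]]'
python3 -m inch '[[0,0,0,0,0,-0.02,0],[0,0,0,0,0,-0.05,0],[0,0,0,0,0,-0.08,0],[0,0,0,0,0,-0.11,0],[0,0,0,0,0,-0.13,0],[0,0,0,0,0,-0.13,0],[0,0,0,0,0,-0.13,0]]'
python3 - <<'E'
from h import *
S=grab('side','s4.png');W=cloud(S[1],S[2]);im=S[0].astype(int)
for lo in (.02,.03,.04,.05):
    q=W[(im.max(2)-im.min(2)<30)&(np.hypot(W[...,0]-.4535,W[...,1]+.035)<.075)&(W[...,2]>lo)&(W[...,2]<lo+.01)]
    if len(q)>8:
        s=np.linalg.lstsq(np.c_[2*q[:,:2],np.ones(len(q))],(q[:,:2]**2).sum(1),rcond=None)[0];print(lo,len(q),s[:2].round(4),np.sqrt(s[2]+s[:2]@s[:2]).round(4))
m=(im.max(2)<70)&(np.hypot(W[...,0]-.4535,W[...,1]+.035)<.07)&(W[...,2]>.16)&(W[...,2]<.19)
P=W[m];print('bar',P.mean(0),P[:,2].max(),cv2.minAreaRect((P[:,:2]*1000).astype(np.float32)))
E
```

```text
clock: 10.05
position: [0.454, -0.0359, 0.1525]
eef_rot: [[0.976, 0.219, 0.0], [0.219, -0.976, -0.0], [0.0, 0.0, -1.0]]
ft_force: [0.4, 0.1, 0.1]
grip_width: 0.0812
finger_force: 0.0
clock: 10.75
position: [0.4539, -0.036, 0.2822]
eef_rot: [[0.976, 0.219, 0.0], [0.219, -0.976, -0.0], [0.0, 0.0, -1.0]]
ft_force: [0.1, 0.7, -0.5]
grip_width: 0.0869
finger_force: 0.0
0.02 133 [ 0.4543 -0.038 ] 0.0577
0.03 159 [ 0.4543 -0.0383] 0.0575
0.04 187 [ 0.4545 -0.0383] 0.0565
0.05 169 [ 0.4545 -0.038 ] 0.0556
bar [ 0.454218   -0.04420686  0.17495443] 0.18211196089133136 ((453.64739990234375, -39.85443115234375), (99.8004379272461, 21.503917694091797), 11.621594429016113)
```

View pics/s4.png

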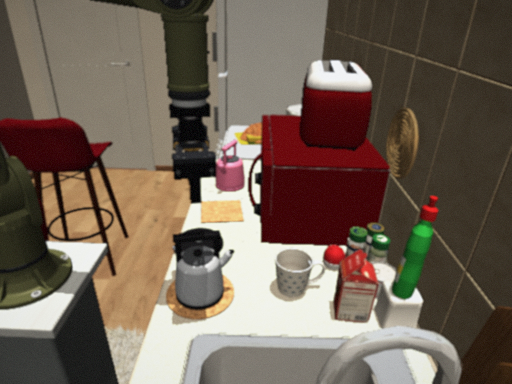

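The kettle stands upright at (200,280) in the middle of the round mat, the mug is unmoved at (294,272), and the gripper is clear. Measured centring is within about 3 mm.

```bash
python3 -c "
from plant import workorder; print(workorder.hand_in())"
```

```text
the job is handed in; nothing more can be done
None
```

The kettle is standing upright on the round cork mat, within about 3 mm of its centre by the side camera. I left the mug alone, the gripper is clear, and the job was handed in at about 11 s; no verdict came back.

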